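# Locate a bearing block in the fixture corner

## Robot

A 7-joint arm with a two-finger parallel gripper is mounted at the origin on the work surface. World frame = base frame: x ahead of the robot, y to its left, z up, the work surface at z = 0. Lengths are in m, angles in rad, forces in N, time in s.
With the tool pointing down it reaches from about 0.4 to 0.85 m from the base axis. Payload 10.4 kg.
Tool frame: the origin (TCP) lies at the very end of the fingers, on their centre line; the grasp point (between the pads) lies 19 mm behind it; z points along the fingers, y is the line along which they close (so a half turn about z gives the same grasp; the last joint's range is limited). The gripper opens to 85 mm and grips with 20 to 120 N. Pads are 22 mm wide; open, the fingers measure 114 mm over their backs; the gripper's body (76 mm by 85 mm) begins 54 mm behind the grasp point. The pads swing forward as they close: fully open they stand 13 mm farther back than shut.
Start: joints at [-1.337, 0.332, -0.065, 1.46, 0.022, 1.35, -0.088], TCP at [0.159, 0.605, 0.231] pointing down, gripper open.
Joint ranges: [-2.6, 2.6], [-0.5, 2.12], [-1.47, 1.34], [0.16, 2.42], [-1.27, 4.41], [0.06, 2.06], [-2.6, 2.6]. Speed limits (rad/s): [2.22, 2.22, 2.79, 2.79, 3.14, 3.14, 3.14].

## Interface

Orientations are given as a unit quaternion [x, y, z, w].
In Python, from workcell import manip, vision, order gives the robot as it stands. The module is installed in compiled form; this text tells all that it offers.
- The arm moves only by the tool move_arm, never from a script. Its argument "motion" is a list of rows, each a list of 3 entries, a list of its own where there are three numbers: the shift along the tool's x, y, z scaled (see below), then the turn, a rotation vector about the tool's x, y, z scaled (see below), then the opening, from -1 (shut) to 1 (fully open). In form: [[[dx, dy, dz], [wx, wy, wz], hand], ...]. A call has 1 to 12 rows; each row shifts and turns the commanded pose from where the row before left it, along the tool's axes as they then stand; what a row does not reach is not made up. The controller multiplies each number of a shift by 0.75 m and each number of a turn by pi/4 rad. A row lasts 1/10 s, in which the tool goes at most 50 mm and 8.59 degrees, less where a joint would pass 70% of its speed; a pose out of reach is approached as far as the arm can. A call with a number of a shift or a turn outside -1 to 1 is refused whole. A call with a gripper value outside its range is refused whole. The fingers move at their own pace and stop on an object; "newtons" is the grip in N (left out, the last holds). Time passes only in rows, so rows that do not move let the fingers close. It gives the time, the measured TCP pose, the force, the opening and the grip force at its end, in the units of the state.
- manip.get_obs(): the state, without advancing time (a new reading comes with each control period).
- vision.camera(name): name is "side" or "top"; returns a dict with "pixels" (420x560x3 uint8, red, green, blue), "fx", "fy", "cx", "cy" (pixels), "k1" (the pictures are not rectified: a ray, as slopes to the right and down, at radius r is drawn at 1 + k1 r^2 times it, then the intrinsics apply), "R" (3x3) and "t" (3): a world point X has camera coordinates R X + t. Camera axes: x right, y down, z forward; pixel columns grow to the right and rows downward; lengths in m; the calibration is good to about 2 mm. A picture is of the moment at which its call begins. There is no depth.
- order.hand_in(): hands the job in; it is judged then, once.
The state is a dict: "clock": time; "joint_pos": joint angles; "joint_velocities": joint speeds; "tau": joint torques, N m; "position": TCP position; "ee_rot": TCP orientation; "ft_force": force on the tool from outside, world axes, zero at the start; "torque": the same for the moment, N m; "grip_width": opening from 0.0 (shut) to 1.0 (fully open); "grasp_force": force on a finger pad.
Only numpy, scipy, OpenCV 4.12 (cv2) and the standard library are available. Lean on these libraries where they do the work, as an engineer would, in place of code of your own. Each camera call takes 0.05 s, during which the arm holds its last target. There are 200 camera calls.

## Task

Lift the clear guard by its handle and lay it gently back onto its open stop, then push the aluminium bearing block, flat on the bed, fully home into the corner: one long side of its foot flush against the side stop and one end of its foot flush against the end stop. Finish while still holding the block firmly pressed against both stops, with the guard left open, and leave the other things on the bench where they are.

Things in the scene. Friction and masses are not known exactly. Their poses are not given: they have to be found in the camera images.
- bed: Dark steel fixture bed, fixed, 300 (x) x 320 (y) x 20 mm. Origin: centre of its underside, on the bench; top face 20 mm up. Axes (turned by the bed's yaw): x away from the robot to the end stop, y left to the guard's hinge, z up. Two blue hinge posts, 110 mm tall above the bench, at bed x = +-115, y = 140 mm.
- end_stop: Fixed steel bar 25 (x) x 130 (y) x 14 mm high on the bed at its far (+x) end. Origin: at bed height, at the middle of its inner face; this face looks to bed -x (bed x = 90 mm) and runs along bed y from -85 to +45 mm.
- side_stop: Fixed steel bar 150 (x) x 25 (y) x 14 mm high on the bed at its right (-y) side. Origin: at bed height, at the middle of its inner face; this face looks to bed +y (bed y = -85 mm) and runs along bed x from -60 to +90 mm.
- corner (a point): The corner point on the bed's top face (bed 90, -85, 20 mm) where the inner faces of end stop and side stop meet; axes as the bed's. Bed and stops are rigid. A sideways push on the block's upright also tips its foot onto the bed, whose friction then takes part of the push: ease the downward load and push with about 15 N towards each stop.
- guard (a joint): Guard angle in rad: 0 closed (panel level above the bed), growing as the handle side swings up and over to bed +y; 1.75 is fully back on its open stop, leaning about 10 degrees past upright. A friction hinge: the guard stays where it is left; moving it takes about 2 to 4 N at the handle.
- guard_hinge (a point): Point on the guard's hinge axis, which runs along bed x, at bed (0, 135, 105) mm.
- guard_handle (a point): Middle of the guard's black round handle bar: 12 mm thick, 120 mm long along bed x, 230 mm from the hinge axis, in the panel's plane; 40 mm open gap between bar and panel edge. Closed it is at bed (0, -95, 105) mm. It can be pinched from above and turns between the fingers as the guard swings. The framed clear panel: 212 mm along x, 8 mm thick, reaching 185 mm from the hinge.
- block: Aluminium bearing block, 0.36 kg, loose on the bed. Foot 90 (x) x 64 (y) x 14 mm; on its middle an upright 50 (x) x 30 (y) mm, top 58 mm above the underside, a dark bore spot on both broad faces (grip across these, 30 mm). Origin: centre of underside; z up, x along the foot. Alike turned half round. Home: origin 45 mm from the end stop's face, 32 mm from the side stop's, x along bed x.
- wrench: Steel wrench lying on the bench right of the bed; leave alone. Origin under its middle.
- oil: White oil bottle, 56 mm across, 130 mm tall, right of the bed; leave alone. Origin under its centre.
- collar: White plastic ring, 84 mm across, 30 mm high, left of the bed; leave alone. Origin under its centre.
- brush: Hand brush lying on the bench left of the bed; leave alone. Origin under its middle.

How it is judged:
On the way:
1. the guard lies back on its open stop (value of joint guard above 1.66 rad), for 0.2 s.
At the end, for the whole second after the job is handed in: The fingers still touch the block (over 2 N) and press its foot on both stops at once, over 2 N on each, with its origin within 4 mm of home, flat on the bed within 4 mm and 0.06 rad, long side along the bed's x within 0.06 rad, at rest; the guard is within 0.09 rad of its open stop (contact force between block and end_stop above 2 N and contact force between block and side_stop above 2 N and contact force between the fingers and block above 2 N and value of joint guard above 1.66 rad and angle between the x axis of block and the x axis of bed, either way round below 0.06 rad and angle between block's own z axis and vertical below 0.06 rad and z of block in the frame of corner between -0.004 and 0.004 m and x of block in the frame of corner above -0.049 m and y of block in the frame of corner below 0.036 m and linear speed of block below 0.02 m/s); the arm keeps its last pose, push and grip.
It fails at once if the guard is slammed: over 1.2 rad/s in the last 0.25 rad before its open stop (value of joint guard above 1.5 rad and velocity of joint guard above 1.2 rad/s).
It fails at once if another thing on the bench is moved by over 25 mm (distance of any of wrench, oil, collar, brush from where it was at the start of the episode above 0.025 m).
It also fails if it takes over 72 s, if anything falls off the work surface, if the arm or the gripper's body presses on something with over 40 N, if the wrist force passes 120 N, or if a joint passes its speed limit or range.

## Working session

There is one attempt and no reset: what is moved stays moved. The work goes in short steps, Python scripts to look and compute and a tool call to move; the robot and the scene stay as the last step left them, time stands still between calls to the robot, and variables do not carry over. Pictures are saved under pics/ and viewed, at most 10 in all, crops included, and the job is handed in when it is done.

Besides the shell and the picture viewer there is one more tool, called after "Call:" as name(argument=value, ...), one argument or row to a line, values as JSON. move_arm: Moves the arm, as the interface text tells. Its arguments: {"type":"object","properties":{"motion":{"type":"array"},"newtons":{"type":"number"}},"required":["motion"]}

```bash
mkdir -p pics; python3 - <<'E'
from workcell import manip, vision
import cv2, numpy as np, pickle
o=manip.get_obs(); print(o)
for n in("side","top"):
    c=vision.camera(n); pickle.dump(c,open(n+'.pkl','wb')); cv2.imwrite(f'pics/{n}0.png',c['pixels'][:,:,::-1])
    print(n,c['fx'],c['fy'],c['cx'],c['cy'],c['k1'],np.round(c['R'],3),c['t'],-c['R'].T@c['t'])
E
```

```text
{'clock': 0.0, 'joint_pos': array([-1.33661337,  0.33287368, -0.06471972,  1.46096846,  0.02159714,
        1.34990286, -0.08850989]), 'joint_velocities': array([ 0.00047488, -0.00051727,  0.00209459,  0.00077267, -0.00195714,
       -0.0016198 , -0.00021271]), 'tau': array([ 1.56335618e-04, -6.25446296e+01,  4.91460145e-02, -3.91602230e+01,
        1.62475300e-02,  1.00113181e-02,  1.51330391e-05]), 'position': array([0.15862624, 0.60413219, 0.2305019 ]), 'ee_rot': array([ 1.28024274e-01,  9.91770767e-01, -7.25616434e-04, -6.36032416e-05]), 'ft_force': array([0.63140663, 0.16789243, 1.16769358]), 'torque': array([-0.00732019,  0.01651607, -0.00711215]), 'grasp_force': 0.0, 'grip_width': 1.0014631876727826}
side 390.7921213760278 390.7921213760278 275.17399842652554 211.30705845395542 -0.0016333422997725994 [[ 0.682 -0.731  0.018]
 [-0.441 -0.431 -0.787]
 [ 0.583  0.529 -0.617]] [-0.3203552   0.3663873   0.78750934] [-0.07902381 -0.49289893  0.77964347]
top 538.3741186749563 538.3741186749563 282.03511508162427 206.3414762326747 -0.06760468225528429 [[-0.029 -1.    -0.009]
 [-0.992  0.03  -0.123]
 [ 0.123  0.006 -0.992]] [0.08776757 0.5623128  1.57955652] [0.36566962 0.06197413 1.63748056]
```

View pics/top0.png

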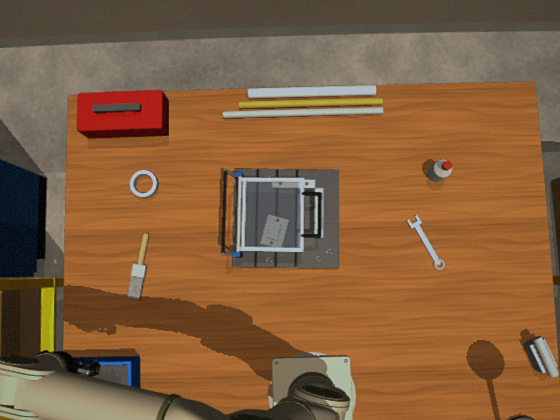

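View pics/side0.png

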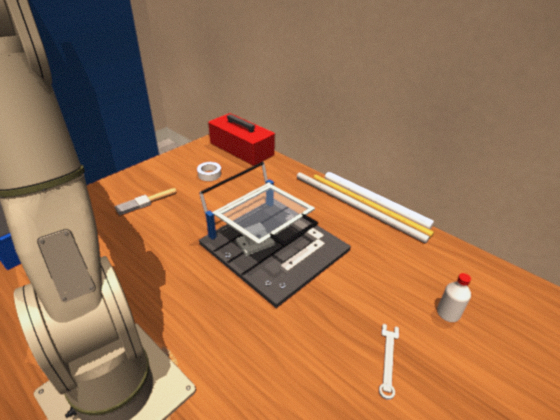

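Top view: the bed spans columns 232-339 and rows 170-268. The guard handle is at about (318,214) and the block is at about (274,231) under the panel. The side view shows the guard closed or nearly so, with blue posts at (211,225) and (269,190). I'll zoom in and measure the bed corners.

```bash
cat > h.py <<'E'
import cv2, numpy as np, pickle
from scipy.spatial.transform import Rotation as Ro
def K(c): return np.array([[c['fx'],0,c['cx']],[0,c['fy'],c['cy']],[0,0,1]])
def ray(c,px):
    u=cv2.undistortPoints(np.array(px,float).reshape(-1,1,2),K(c),np.array([c['k1'],0,0,0.]))[:,0]
    d=np.c_[u,np.ones(len(u))]@c['R']; return -c['R'].T@c['t'],d
def plane(c,px,z):
    o,d=ray(c,px); return o+d*((z-o[2])/d[:,2:])
def proj(c,X):
    return cv2.projectPoints(np.array(X,float).reshape(-1,1,3),cv2.Rodrigues(c['R'])[0],c['t'],K(c),np.array([c['k1'],0,0,0.]))[0][:,0]
def load(n): return pickle.load(open(n+'.pkl','rb'))
E
python3 - <<'E'
from h import *
c=load('top'); im=c['pixels'][:,:,::-1]
hsv=cv2.cvtColor(np.ascontiguousarray(im),cv2.COLOR_BGR2HSV)
# bed: not wood (low saturation) region
m=((hsv[...,1]<110)|(hsv[...,2]<50)).astype(np.uint8)*255
box=np.zeros_like(m); box[160:280,228:350]=255; m&=box
m=cv2.morphologyEx(m,cv2.MORPH_OPEN,np.ones((3,3)))
cn=max(cv2.findContours(m,0,2)[0],key=cv2.contourArea)
r=cv2.minAreaRect(cn); print(r); 
print(np.round(plane(c,cv2.boxPoints(r),.02),4))
a=cv2.resize(im[155:285,210:350],None,fx=5.5,fy=4.5,interpolation=cv2.INTER_CUBIC)
a=cv2.resize(im[160:275,215:345],None,fx=5,fy=5,interpolation=cv2.INTER_CUBIC)
cv2.imwrite('pics/topz.png',cv2.convertScaleAbs(a,alpha=1.5,beta=20))
s=load('side')['pixels'][:,:,::-1]
cv2.imwrite('pics/sidez.png',cv2.convertScaleAbs(cv2.resize(s[155:305,190:360],None,fx=4,fy=4,interpolation=cv2.INTER_CUBIC),alpha=1.5,beta=20))
E
```

```text
((285.735107421875, 217.89559936523438), (106.15191650390625, 98.28634643554688), 0.9548412561416626)
[[ 0.3907  0.2267  0.02  ]
 [ 0.6895  0.2165  0.02  ]
 [ 0.6741 -0.1076  0.02  ]
 [ 0.3763 -0.0904  0.02  ]]
```

View pics/topz.png

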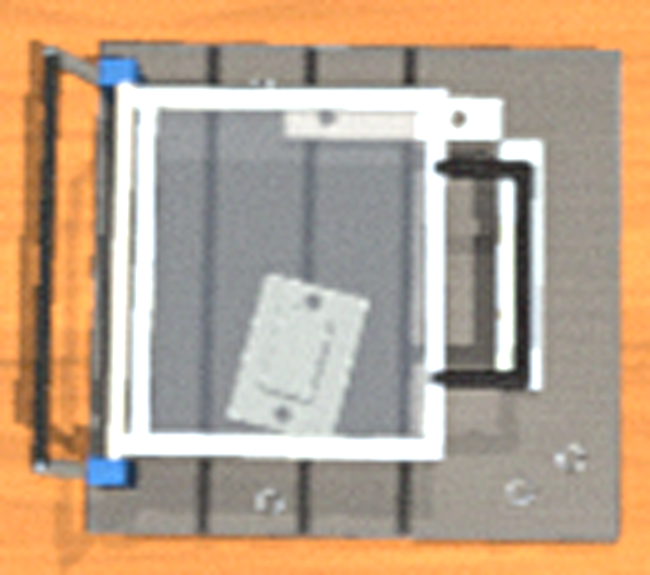

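View pics/sidez.png

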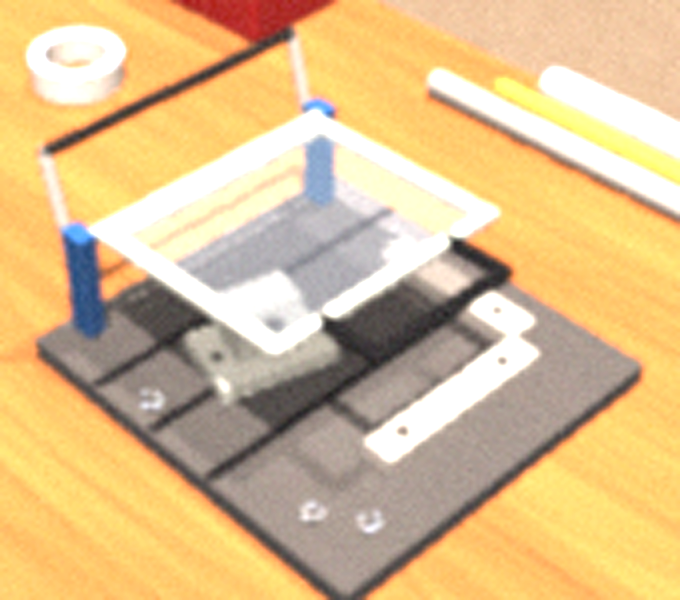

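The zooms show the guard closed. In the top zoom the bar is at zoom u≈521, v≈170-380, and the block's foot holes are at zoom (313,300) and (283,413), under the panel. The corner stops are both in clear view.

```bash
cat > m.py <<'E'
from h import *
t=load('top'); s=load('side')
tz=lambda p:(np.array(p,float)+.5)/5-.5+[215,160]
sz=lambda p:(np.array(p,float)+.5)/4-.5+[190,155]
# zoom px, bed xyz(mm)
T=[((100,42),(150,160,20)),((620,50),(150,-160,20)),((618,540),(-150,-160,20)),((88,533),(-150,160,20)),
((118,72),(115,140,110)),((109,472),(-115,140,110)),((543,140),(90,-110,34)),((543,388),(-60,-110,34)),((502,97),(115,-85,34))]
S=[((640,365),(150,-160,20)),((350,592),(-150,-160,20)),((40,345),(-150,160,20)),((80,228),(-115,140,110)),((320,103),(115,140,110))]
P=[];Q=[]
for c,f,L in((t,tz,T),(s,sz,S)):
    for p,b in L: P.append(plane(c,f(p),b[2]/1000)[0,:2]); Q.append(np.array(b[:2])/1000)
P=np.array(P);Q=np.array(Q)
pm,qm=P.mean(0),Q.mean(0); a=P-pm;b=Q-qm
yaw=np.arctan2((b[:,0]*a[:,1]-b[:,1]*a[:,0]).sum(),(a*b).sum())
R=np.array([[np.cos(yaw),-np.sin(yaw)],[np.sin(yaw),np.cos(yaw)]]); o=pm-R@qm
if __name__=='__main__':
    print('bed',o,np.degrees(yaw)); print(np.round(((P-o)@R-Q)*1000,1))
    h=plane(t,tz([(313,300),(283,413)]),.034)[:,:2]; hb=(h-o)@R
    print('holes bed',hb,hb.mean(0),np.degrees(np.arctan2(*(hb[0]-hb[1])[::-1])))
    print('foot corners',(plane(t,tz([(265,272),(370,300),(226,418)]),.034)[:,:2]-o)@R)
    bar=plane(t,tz([(521,170),(521,380)]),.105)[:,:2]; print('bar bed',(bar-o)@R)
    from workcell import manip
    ob=manip.get_obs(); p=ob['position']; print('tcp bed',(p[:2]-o)@R,p[2])
    M=Ro.from_quat(ob['ee_rot']).as_matrix(); 
    G=np.diag([-1.,1,-1]); G=Ro.from_euler('z',yaw).as_matrix()@G
    print('rotvec tool/(pi/4)',Ro.from_matrix(M.T@G).as_rotvec()/(np.pi/4))
    tgt=o+R@[0,-.095]; print('handle world',tgt)
    print('shift in rotated tool axes/.75',G.T@(np.r_[tgt,.23]-p)/.75)
E
python3 m.py
```

```text
bed [0.5329158  0.06079689] -2.407097617163706
[[-0.4 -1.3]
 [-1.7  0.8]
 [ 0.8  1.8]
 [ 0.8 -1.3]
 [-0.6 -1.3]
 [-0.6 -1.5]
 [-0.2 -1.4]
 [ 0.2 -2.1]
 [ 0.8 -1.6]
 [-5.4  3.3]
 [ 3.3  3. ]
 [-1.4 -7.1]
 [ 2.6  4.9]
 [ 1.8  3.8]]
holes bed [[-0.0087632   0.02578081]
 [-0.07660718  0.04267557]] [-0.04268519  0.03422819] -13.983580770129654
foot corners [[ 0.00773602  0.05479759]
 [-0.00833855 -0.00832939]
 [-0.08003115  0.07659129]]
bar bed [[ 0.06081333 -0.0941752 ]
 [-0.06010386 -0.09479493]]
tcp bed [-0.39672947  0.52718378] 0.23059486688612835
rotvec tool/(pi/4) [-1.63972796e-03 -5.30761358e-05 -2.73463930e-01]
handle world [ 0.52892586 -0.03411929]
shift in rotated tool axes/.75 [-5.28972631e-01 -8.29578373e-01  7.93155848e-04]
```

The bed fit is tight: the bar measures bed y -94.5, within 1 mm of the expected -95. Moving to above the handle.

Call:
move_arm(
  motion=[
    [[0,0,-0.04],[0,0,-0.137],1],
    [[0,0,-0.04],[0,0,-0.137],1],
    [[-0.026,-0.042,0],[0,0,0],1],
    [[-0.026,-0.042,0],[0,0,0],1],
    [[-0.026,-0.042,0],[0,0,0],1],
    [[-0.026,-0.042,0],[0,0,0],1],
    [[-0.026,-0.042,0],[0,0,0],1],
    [[-0.026,-0.042,0],[0,0,0],1],
    [[-0.026,-0.042,0],[0,0,0],1],
    [[-0.026,-0.042,0],[0,0,0],1],
    [[-0.026,-0.042,0],[0,0,0],1],
    [[-0.026,-0.042,0],[0,0,0],1],
  ],
)

```text
clock: 1.3
position: [0.3409, 0.2801, 0.2911]
ee_rot: [0.021, 1.0, -0.0, -0.0]
ft_force: [0.8, -0.3, -0.4]
grip_width: 1.002
grasp_force: 0.0
```

Call:
move_arm(
  motion=[
    [[-0.026,-0.042,0],[0,0,0],-0.1],
    [[-0.026,-0.042,0],[0,0,0],-0.1],
    [[-0.026,-0.042,0],[0,0,0],-0.1],
    [[-0.026,-0.042,0],[0,0,0],-0.1],
    [[-0.026,-0.042,0],[0,0,0],-0.1],
    [[-0.026,-0.042,0],[0,0,0],-0.1],
    [[-0.026,-0.042,0],[0,0,0],-0.1],
    [[-0.026,-0.042,0],[0,0,0],-0.1],
    [[-0.026,-0.042,0],[0,0,0],-0.1],
    [[-0.026,-0.032,0],[0,0,0],-0.1],
    [[0,0,0],[0,0,0],-0.1],
    [[0,0,0],[0,0,0],-0.1],
  ],
)

```text
clock: 2.5
position: [0.5224, -0.034, 0.2908]
ee_rot: [0.021, 1.0, -0.0, -0.001]
ft_force: [-1.2, 0.8, 0.1]
grip_width: 0.454
grasp_force: 0.0
```

```bash
cat > st.py <<'E'
from m import *
from workcell import manip
ob=manip.get_obs(); p=ob['position']
G=Ro.from_euler('z',yaw).as_matrix()@np.diag([-1.,1,-1])
M=Ro.from_quat(ob['ee_rot']).as_matrix()
B=np.r_[(p[:2]-o)@R,p[2]]
print('t',round(ob['clock'],2),'tcp bed',np.round(B,4),'rot err tool deg',np.round(np.degrees(Ro.from_matrix(M.T@G).as_rotvec()),2))
f=ob['ft_force']; print('F bed',np.round(np.r_[R.T@f[:2],f[2]],1),'grip',round(ob['grip_width'],3),round(ob['grasp_force'],1))
E
python3 st.py
```

```text
t 2.5 tcp bed [-0.0066 -0.0952  0.2908] rot err tool deg [-0.03 -0.06 -0.05]
F bed [-1.2  0.8  0.1] grip 0.454 0.0
```

Call:
move_arm(
  motion=[
    [[-0.009,0,0.033],[0,0,0],-0.1],
    [[0,0,0.04],[0,0,0],-0.1],
    [[0,0,0.04],[0,0,0],-0.1],
    [[0,0,0.04],[0,0,0],-0.1],
    [[0,0,0.04],[0,0,0],-0.1],
    [[0,0,0.04],[0,0,0],-0.1],
    [[0,0,0.04],[0,0,0],-0.1],
    [[0,0,0],[0,0,0],-0.1],
  ],
)

```text
clock: 3.3
position: [0.5263, -0.0325, 0.0832]
ee_rot: [0.02, 1.0, -0.0, -0.003]
ft_force: [-0.5, 0.2, 1.1]
grip_width: 0.452
grasp_force: 0.0
```

Call:
move_arm(
  motion=[
    [[0,0,0],[0,0,0],-1],
    [[0,0,0],[0,0,0],-1],
    [[0,0,0],[0,0,0],-1],
    [[0,0,0],[0,0,0],-1],
    [[0,0,0],[0,0,0],-1],
    [[0,0,0],[0,0,0],-1],
  ],
  newtons=30,
)

```text
clock: 3.9
position: [0.53, -0.0337, 0.0871]
ee_rot: [0.021, 1.0, 0.0, 0.001]
ft_force: [3.3, 0.6, 0.8]
grip_width: 0.13
grasp_force: 29.2
```

```bash
python3 st.py; python3 - <<'E'
import numpy as np
# arc rows: tool (0,dy,dz) units; dy=+bed y, dz=-up
n=36; a=np.linspace(0,1.78,n+1); y=-np.cos(a)*.23/.75; z=np.sin(a)*.23/.75
for i in range(0,n,3): print(i, np.round([(y[i+3]-y[i])/3,-(z[i+3]-z[i])/3],4))
E
```

```text
t 3.9 tcp bed [ 0.0011 -0.0945  0.0871] rot err tool deg [0.03 0.1  0.03]
F bed [3.3 0.7 0.8] grip 0.13 29.2
0 [ 0.0011 -0.0151]
3 [ 0.0033 -0.0148]
6 [ 0.0055 -0.0141]
9 [ 0.0075 -0.0132]
12 [ 0.0094 -0.0119]
15 [ 0.011  -0.0104]
18 [ 0.0124 -0.0086]
21 [ 0.0136 -0.0067]
24 [ 0.0144 -0.0046]
27 [ 0.015  -0.0024]
30 [ 0.0151 -0.0002]
33 [0.015 0.002]
```

The bar is gripped (about 11 mm). Swinging along the arc at about 0.5 rad/s.

Call:
move_arm(
  motion=[
    [[0,0.001,-0.015],[0,0,0],-1],
    [[0,0.001,-0.015],[0,0,0],-1],
    [[0,0.001,-0.015],[0,0,0],-1],
    [[0,0.003,-0.015],[0,0,0],-1],
    [[0,0.003,-0.015],[0,0,0],-1],
    [[0,0.004,-0.015],[0,0,0],-1],
    [[0,0.005,-0.014],[0,0,0],-1],
    [[0,0.0055,-0.014],[0,0,0],-1],
    [[0,0.006,-0.014],[0,0,0],-1],
    [[0,0.007,-0.0135],[0,0,0],-1],
    [[0,0.0075,-0.013],[0,0,0],-1],
    [[0,0.008,-0.013],[0,0,0],-1],
  ],
)

```text
clock: 5.1
position: [0.531, 0.0114, 0.2138]
ee_rot: [0.018, 1.0, 0.003, -0.0]
ft_force: [11.5, 21.7, -21.7]
grip_width: 0.132
grasp_force: 29.6
```

```bash
python3 st.py
```

```text
t 5.1 tcp bed [ 1.000e-04 -4.950e-02  2.138e-01] rot err tool deg [ 0.29 -0.02  0.38]
F bed [ 10.5  22.2 -21.7] grip 0.132 29.6
```

Call:
move_arm(
  motion=[
    [[0,0,0],[0,0,0],-1],
    [[0,0,0],[0,0,0],-1],
  ],
)

```text
clock: 5.3
position: [0.531, 0.0115, 0.2139]
ee_rot: [0.017, 1.0, 0.003, -0.0]
ft_force: [10.0, 20.8, -15.7]
grip_width: 0.127
grasp_force: 30.0
```

```bash
python3 st.py; python3 - <<'E'
from workcell import manip,vision
import cv2,pickle
print(manip.get_obs()['torque'])
for n,b in(("side",(120,320,180,400)),("top",(150,290,200,360))):
    c=vision.camera(n); pickle.dump(c,open(n+'1.pkl','wb'))
    a=c['pixels'][b[0]:b[1],b[2]:b[3],::-1]; cv2.imwrite(f'pics/{n}1.png',cv2.resize(a,None,fx=3,fy=3,interpolation=2))
E
```

```text
t 5.3 tcp bed [ 1.000e-04 -4.930e-02  2.139e-01] rot err tool deg [ 0.32 -0.02  0.41]
F bed [  9.1  21.2 -15.7] grip 0.127 30.0
[ 4.05706482 -1.95670635 -0.00955345]
```

View pics/side1.png

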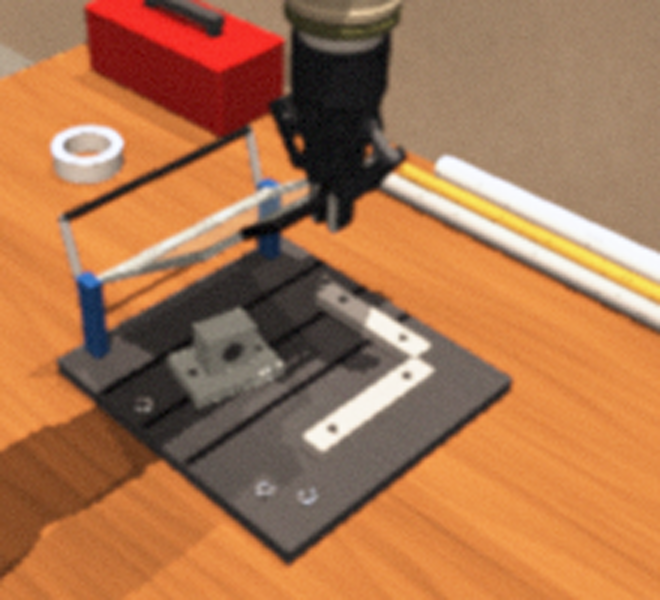

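```bash
python3 - <<'E'
from m import *
def onx(c,px,x):
    O,d=ray(c,px); n=np.r_[R[:,0],0]; p=O+d[0]*((x-(O-np.r_[o,0])@n)/(d[0]@n)); return (R.T@(p[:2]-o))[1],p[2]
def pb(c,X): X=np.array(X,float); return proj(c,np.r_[o+R@X[:2],X[2]])[0]
s1=load('side1')
print('closed near bar end seen->y,z',onx(s,[284.1,243.4],-.06),' predicted px',pb(s,[-.06,-.095,.105]))
print('now',onx(s1,[261.3,198],-.06))
for a in(.5,.55,.59,.64,.7):
    q=pb(s1,[-.06,.135-.23*np.cos(a),.105+.23*np.sin(a)]); print(a,q,'zoom',(q-[180,120]+.5)*3-.5)
# black pixels vs wood in top: handle in top1
q=pb(load('top1'),[0.06,.135-.23*np.cos(.6),.105+.23*np.sin(.6)]);print(q)
q=pb(s1,[0,-.0493,.2139]);print('tcp zoom side',(q-[180,120]+.5)*3-.5)
E
```

```text
closed near bar end seen->y,z (np.float64(-0.0915763102542718), np.float64(0.11616616225597842))  predicted px [284.93382882 247.35601786]
now (np.float64(-0.008807975472809388), np.float64(0.2122068046931449))
0.5 [277.98355355 207.48171003] zoom [294.95066066 263.44513008]
0.55 [276.35696255 203.0634272 ] zoom [290.07088766 250.19028159]
0.59 [274.94144803 199.5171436 ] zoom [285.82434408 239.5514308 ]
0.64 [273.03410435 195.0845202 ] zoom [280.10231306 226.2535606 ]
0.7 [270.55181199 189.78926966] zoom [272.65543596 210.36780898]
[306.74822708 186.51145694]
tcp zoom side [331.24820886 225.13053921]
```

View pics/top1.png

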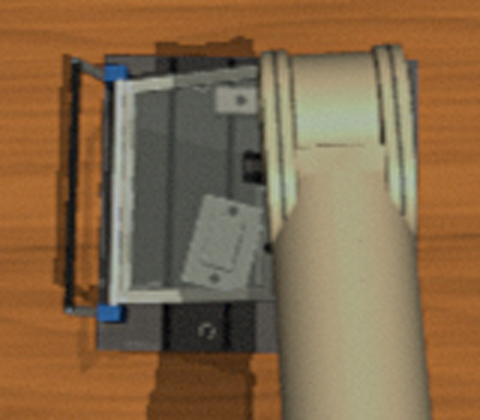

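The panel and bar are at about 0.62 rad and the bar is still between the fingers. The forces pull the tool toward the hinge, so I'll ease the command inward.

Call:
move_arm(
  motion=[
    [[0,0.005,0],[0,0,0],-1],
    [[0,0.005,0],[0,0,0],-1],
    [[0,0,0],[0,0,0],-1],
  ],
  newtons=20,
)

```text
clock: 5.7
position: [0.5311, 0.0124, 0.2148]
ee_rot: [0.021, 1.0, -0.0, -0.0]
ft_force: [3.0, 0.2, -3.7]
grip_width: 0.128
grasp_force: 30.2
```

```bash
python3 st.py
```

```text
t 5.7 tcp bed [ 2.000e-04 -4.840e-02  2.148e-01] rot err tool deg [-0.04 -0.01  0.03]
F bed [ 3.   0.3 -3.7] grip 0.128 30.2
```

Call:
move_arm(
  motion=[
    [[0,0.0092,-0.0114],[0,0,0],-1],
    [[0,0.0097,-0.011],[0,0,0],-1],
    [[0,0.0102,-0.0105],[0,0,0],-1],
    [[0,0.0107,-0.01],[0,0,0],-1],
    [[0,0.011,-0.0095],[0,0,0],-1],
    [[0,0,0],[0,0,0],-1],
  ],
)

```text
clock: 6.3
position: [0.533, 0.0507, 0.2558]
ee_rot: [0.021, 1.0, -0.0, 0.0]
ft_force: [-0.1, -4.3, 3.9]
grip_width: 0.131
grasp_force: 30.2
```

```bash
python3 st.py
```

```text
t 6.3 tcp bed [ 0.0006 -0.0101  0.2558] rot err tool deg [-0.01  0.06  0.04]
F bed [ 0.  -4.3  3.9] grip 0.131 30.2
```

Call:
move_arm(
  motion=[
    [[0,0.0113,-0.0089],[0,0,0],-1],
    [[0,0.012,-0.0083],[0,0,0],-1],
    [[0,0.012,-0.0077],[0,0,0],-1],
    [[0,0.0126,-0.0071],[0,0,0],-1],
    [[0,0.0129,-0.0064],[0,0,0],-1],
    [[0,0.0132,-0.0061],[0,0,0],-1],
    [[0,0.0132,-0.0052],[0,0,0],-1],
    [[0,0.0138,-0.0046],[0,0,0],-1],
    [[0,0.0138,-0.004],[0,0,0],-1],
    [[0,0.0141,-0.0034],[0,0,0],-1],
    [[0,0,0],[0,0,0],-1],
  ],
)

```text
clock: 7.4
position: [0.5375, 0.148, 0.3018]
ee_rot: [0.02, 1.0, 0.0, 0.001]
ft_force: [3.1, 0.3, 6.3]
grip_width: 0.13
grasp_force: 30.7
```

```bash
python3 st.py
```

```text
t 7.4 tcp bed [0.0009 0.0873 0.3018] rot err tool deg [0.06 0.12 0.06]
F bed [3.1 0.4 6.3] grip 0.13 30.7
```

Call:
move_arm(
  motion=[
    [[0,0.0127,-0.0024],[0,0,0],-1],
    [[0,0.0127,-0.0018],[0,0,0],-1],
    [[0,0.0127,-0.0013],[0,0,0],-1],
    [[0,0.0127,-0.0008],[0,0,0],-1],
    [[0,0.0127,-0.0003],[0,0,0],-1],
    [[0,0.0127,0.0003],[0,0,0],-1],
    [[0,0.0127,0.0008],[0,0,0],-1],
    [[0,0.0127,0.0013],[0,0,0],-1],
    [[0,0.0127,0.0018],[0,0,0],-1],
    [[0,0.009,0.002],[0,0,0],-1],
    [[0,0,0],[0,0,0],-1],
    [[0,0,0],[0,0,0],-1],
  ],
)

```text
clock: 8.6
position: [0.5412, 0.237, 0.3017]
ee_rot: [0.022, 1.0, -0.001, 0.0]
ft_force: [0.3, -10.5, 9.0]
grip_width: 0.13
grasp_force: 31.7
```

```bash
python3 st.py
```

```text
t 8.6 tcp bed [0.0009 0.1764 0.3017] rot err tool deg [-0.14  0.02 -0.16]
F bed [  0.8 -10.5   9. ] grip 0.13 31.7
```

The guard is at about 1.75 rad, on its stop. Releasing, rising, and moving over the block.

Call:
move_arm(
  motion=[
    [[0,0,0],[0,0,0],-0.2],
    [[0,0,0],[0,0,0],-0.2],
    [[0,0,0],[0,0,0],-0.2],
    [[0,0,-0.02],[0,0,0],-0.2],
    [[0,0,-0.04],[0,0,0],-0.2],
    [[0,0,-0.04],[0,0,0],-0.2],
    [[0,0,-0.02],[0,0,0],-0.2],
    [[0.015,-0.048,0],[0,0,0],1],
    [[0.015,-0.048,0],[0,0,0],1],
    [[0.015,-0.048,0],[0,0,0],1],
    [[0.013,-0.048,0],[0,0,0],1],
    [[0,0,0],[0,0,0.155],1],
  ],
)

```text
clock: 9.8
position: [0.4906, 0.0925, 0.392]
ee_rot: [0.085, 0.996, 0.001, 0.001]
ft_force: [0.6, 1.2, 0.5]
grip_width: 1.002
grasp_force: 0.0
```

Call:
move_arm(
  motion=[
    [[0,0,0],[0,0,0.155],1],
    [[0,0,0.055],[0,0,0],1],
    [[0,0,0.055],[0,0,0],1],
    [[0,0,0.055],[0,0,0],1],
    [[0,0,0],[0,0,0],1],
    [[0,0,0],[0,0,0],1],
  ],
)

```text
clock: 10.4
position: [0.4912, 0.0978, 0.2683]
ee_rot: [0.142, 0.99, -0.0, -0.0]
ft_force: [0.1, -0.1, 1.2]
grip_width: 0.997
grasp_force: 0.0
```

```bash
python3 st.py; python3 - <<'E'
from workcell import vision
import cv2,pickle
c=vision.camera("side"); pickle.dump(c,open('side2.pkl','wb'))
cv2.imwrite('pics/side2.png',cv2.resize(c['pixels'][110:310,180:400,::-1],None,fx=3,fy=3,interpolation=2))
E
```

```text
t 10.4 tcp bed [-0.0433  0.0352  0.2683] rot err tool deg [ -0.    -0.02 -13.91]
F bed [ 0.2 -0.1  1.2] grip 0.997 0.0
```

View pics/side2.png

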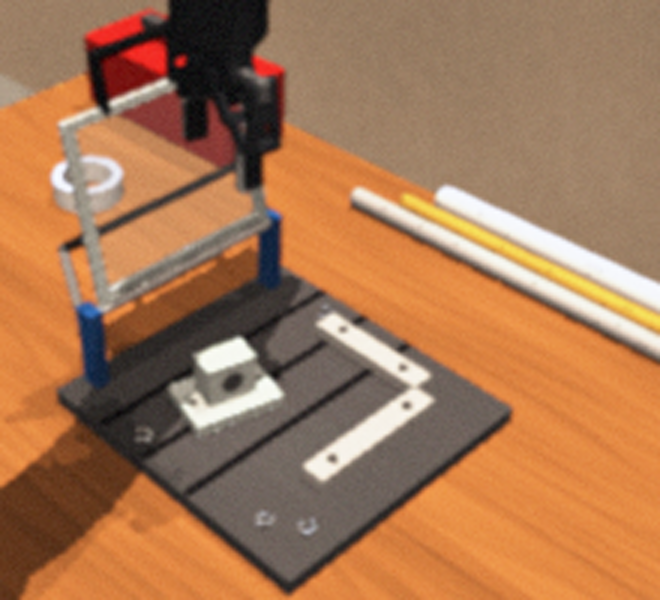

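The guard rests against its rail. The block's upright top corners are at zoom (195,352), (240,338), (257,360) and (211,376), so I'll check the block centre with them.

```bash
python3 - <<'E'
from m import *
c=load('side2'); z=lambda p:(np.array(p,float)+.5)/3-.5+[180,110]
q=(plane(c,z([(195,352),(240,338),(257,360),(211,376)]),.078)[:,:2]-o)@R
print(q,q.mean(0)); e=(q[1]-q[0]+q[2]-q[3])/2; f=(q[1]-q[2]+q[0]-q[3])/2
print(np.linalg.norm(e),np.linalg.norm(f),np.degrees(np.arctan2(e[1],e[0])))
E
```

```text
[[-0.06120877  0.0580924 ]
 [-0.01736914  0.04446149]
 [-0.02747011  0.01067048]
 [-0.0726565   0.02310842]] [-0.04467613  0.0340832 ]
0.046382155220675875 0.03603590288718885 -16.32124066629154
```

Call:
move_arm(
  motion=[
    [[0,0,0.038],[0,0,0],1],
    [[0,0,0.038],[0,0,0],1],
    [[0,0,0.038],[0,0,0],1],
    [[0,0,0.038],[0,0,0],1],
    [[0,0,0.038],[0,0,0],1],
    [[0,0,0.038],[0,0,0],1],
    [[0,0,0.038],[0,0,0],1],
    [[0,0,0.036],[0,0,0],1],
    [[0,0,0],[0,0,0],1],
  ],
)

```text
clock: 11.35
position: [0.491, 0.0979, 0.04]
ee_rot: [0.142, 0.99, -0.001, -0.001]
ft_force: [0.5, -0.3, 0.0]
grip_width: 1.0
grasp_force: 0.0
```

Call:
move_arm(
  motion=[
    [[0,0,0],[0,0,0],-1],
    [[0,0,0],[0,0,0],-1],
    [[0,0,0],[0,0,0],-1],
    [[0,0,0],[0,0,0],-1],
    [[0,0,0],[0,0,0],-1],
    [[0,0,0],[0,0,0],-1],
  ],
  newtons=50,
)

```text
clock: 11.95
position: [0.4921, 0.0979, 0.0421]
ee_rot: [0.142, 0.99, 0.001, 0.001]
ft_force: [-1.4, 0.2, 7.8]
grip_width: 0.344
grasp_force: 50.8
```

```bash
python3 st.py
```

```text
t 11.95 tcp bed [-0.0423  0.0354  0.0421] rot err tool deg [  0.09   0.1  -13.92]
F bed [-1.4  0.2  7.8] grip 0.344 50.8
```

Call:
move_arm(
  motion=[
    [[0,0,-0.003],[0,0,-0.1],-1],
    [[0,0,0],[0,0,-0.1],-1],
    [[0,0,0],[0,0,-0.109],-1],
    [[-0.014,-0.014,0],[0,0,0],-1],
    [[-0.014,-0.014,0],[0,0,0],-1],
    [[-0.014,-0.014,0],[0,0,0],-1],
    [[-0.014,-0.014,0],[0,0,0],-1],
    [[-0.014,-0.014,0],[0,0,0],-1],
    [[-0.014,-0.014,0],[0,0,0],-1],
    [[0,0,0],[0,0,0],-1],
    [[0,0,0],[0,0,0],-1],
  ],
)

```text
clock: 13.05
position: [0.5513, 0.0319, 0.0429]
ee_rot: [0.021, 1.0, 0.0, -0.0]
ft_force: [-0.7, 0.4, -3.9]
grip_width: 0.341
grasp_force: 49.8
```

```bash
python3 st.py
```

```text
t 13.05 tcp bed [ 0.0195 -0.0281  0.0429] rot err tool deg [ 0.01 -0.03 -0.05]
F bed [-0.7  0.3 -3.9] grip 0.341 49.8
```

Call:
move_arm(
  motion=[
    [[-0.01,-0.01,0],[0,0,0],-1],
    [[-0.01,-0.01,0.001],[0,0,0],-1],
    [[-0.006,-0.006,0],[0,0,0],-1],
    [[-0.003,-0.003,0],[0,0,0],-1],
    [[0,0,0],[0,0,0],-1],
    [[0,0,0],[0,0,0],-1],
  ],
)

```text
clock: 13.65
position: [0.5722, 0.0093, 0.0422]
ee_rot: [0.021, 1.0, 0.0, -0.0]
ft_force: [0.6, -0.6, -2.9]
grip_width: 0.343
grasp_force: 49.8
```

```bash
python3 st.py
```

```text
t 13.65 tcp bed [ 0.0414 -0.0498  0.0422] rot err tool deg [ 0.01 -0.01 -0.03]
F bed [ 0.6 -0.6 -2.9] grip 0.343 49.8
```

Call:
move_arm(
  motion=[
    [[-0.003,-0.003,0],[0,0,0],-1],
    [[-0.003,-0.003,0],[0,0,0],-1],
    [[-0.002,-0.002,0.0005],[0,0,0],-1],
    [[0,0,0],[0,0,0],-1],
    [[0,0,0],[0,0,0],-1],
  ],
)

```text
clock: 14.15
position: [0.5756, 0.0061, 0.0423]
ee_rot: [0.02, 1.0, 0.002, -0.003]
ft_force: [-18.5, 9.9, 17.2]
grip_width: 0.345
grasp_force: 52.7
```

```bash
python3 st.py
```

```text
t 14.15 tcp bed [ 0.045  -0.0529  0.0423] rot err tool deg [ 0.24 -0.33  0.06]
F bed [-18.9   9.1  17.2] grip 0.345 52.7
```

Call:
move_arm(
  motion=[
    [[0,-0.003,-0.002],[0,0,0],-1],
    [[0,0,-0.0015],[0,0,0],-1],
    [[0,0,0],[0,0,0],-1],
    [[0,0,0],[0,0,0],-1],
    [[0,0,0],[0,0,0],-1],
  ],
)

```text
clock: 14.65
position: [0.576, 0.0059, 0.0433]
ee_rot: [0.02, 1.0, 0.003, -0.002]
ft_force: [-5.0, 14.8, -6.6]
grip_width: 0.346
grasp_force: 51.5
```

```bash
python3 st.py
```

```text
t 14.65 tcp bed [ 0.0453 -0.053   0.0433] rot err tool deg [ 0.31 -0.28  0.14]
F bed [-5.7 14.6 -6.6] grip 0.346 51.5
```

Call:
move_arm(
  motion=[
    [[-0.003,-0.001,0.001],[0,0,0],-1],
    [[-0.001,0,0],[0,0,0],-1],
    [[0,0,0],[0,0,0],-1],
    [[0,0,0],[0,0,0],-1],
    [[0,0,0],[0,0,0],-1],
  ],
)

```text
clock: 15.15
position: [0.5765, 0.0059, 0.043]
ee_rot: [0.02, 1.0, 0.004, -0.005]
ft_force: [-22.0, 18.2, 12.8]
grip_width: 0.344
grasp_force: 54.1
```

```bash
python3 st.py
```

```text
t 15.15 tcp bed [ 0.0459 -0.053   0.043 ] rot err tool deg [ 0.41 -0.59  0.16]
F bed [-22.7  17.3  12.8] grip 0.344 54.1
```

Call:
move_arm(
  motion=[
    [[0,0,-0.001],[0,0,0],-1],
    [[0,0,0],[0,0,0],-1],
    [[0,0,0],[0,0,0],-1],
    [[0,0,0],[0,0,0],-1],
    [[0,0,0],[0,0,0],-1],
    [[0,0,0],[0,0,0],-1],
  ],
)

```text
clock: 15.75
position: [0.5765, 0.0059, 0.043]
ee_rot: [0.02, 1.0, 0.003, -0.005]
ft_force: [-17.6, 18.1, 3.8]
grip_width: 0.344
grasp_force: 53.1
```

```bash
python3 st.py; python3 - <<'E'
from workcell import vision
import cv2
c=vision.camera("side"); 
cv2.imwrite('pics/side3.png',cv2.resize(c['pixels'][110:310,180:400,::-1],None,fx=3,fy=3,interpolation=2))
E
python3 st.py
```

```text
t 15.75 tcp bed [ 0.0459 -0.053   0.043 ] rot err tool deg [ 0.38 -0.59  0.17]
F bed [-18.4  17.4   3.8] grip 0.344 53.1
t 15.8 tcp bed [ 0.0459 -0.053   0.043 ] rot err tool deg [ 0.38 -0.59  0.17]
F bed [-18.7  16.2   4.9] grip 0.345 53.1
```

View pics/side3.png

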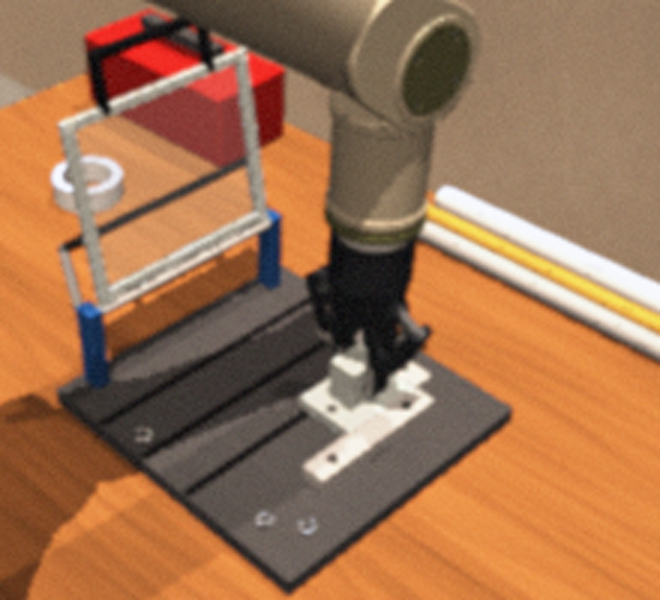

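The guard is open on its rail. The block, at about zoom (360,390), sits flush in the corner with steady pushes of 18 N and 17 N. Handing in.

```bash
python3 -c "
from workcell import order
print(order.hand_in())"
```

```text
the job is handed in; nothing more can be done
None
```

I laid the guard back on its open stop and handed the job in at about 16 s with the block gripped in the corner, pressed at about 18 N toward the end stop and 17 N toward the side stop; hand-in returned no verdict.

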